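Centre the kettle on the jiko

ROBOT

A 6-joint arm with a two-finger parallel gripper is mounted at the origin on the work surface. World frame = base frame: x ahead of the robot, y to its left, z up, the work surface at z = 0. Lengths are in mm, angles in degrees, forces in N, time in s.
With the tool pointing down it reaches from about 375 to 975 mm from the base axis. Payload 3.8 kg.
Tool frame: the origin (TCP) lies midway between the tips of the shut fingers; the grasp point (between the pads) lies 19 mm behind it; z points along the fingers, y is the line along which they close (so a half turn about z gives the same grasp; the last joint's range is limited). The gripper opens to 85 mm and grips with 20 to 120 N. Pads are 22 mm wide; open, the fingers measure 114 mm over their backs; the gripper's body (76 mm by 85 mm) begins 54 mm behind the grasp point. The pads swing forward as they close: fully open they stand 13 mm farther back than shut.
Start: joints at [-66.114, 15.12, 91.902, -0, 72.978, -2.114], TCP at [295.903, -606.679, 231.28] pointing down, gripper open.
Joint ranges: [-150.88, 150.88], [-54.13, 125.18], [17.81, 147.31], [-75.09, 255.09], [0, 152.58], [-146.25, 146.25]. Speed limits (degrees/s): [147.25, 147.25, 180, 180, 180, 180].

INTERFACE

Orientations are given as [roll, pitch, yaw] about the fixed x, y, z axes, in that order (R = Rz(yaw) Ry(pitch) Rx(roll)).
In Python, from station import arm, optics, hand_in gives the robot as it stands. The module is installed in compiled form; this text tells all that it offers.
- The arm moves only by the tool servo_tool, never from a script. Its argument "deltas" is a list of rows, each a list of 3 entries, a list of its own where there are three numbers: the shift along the tool's x, y, z in cm, then the turn, a rotation vector about the tool's x, y, z in degrees, then the opening, from -1 (shut) to 1 (fully open), so that 0 is half open. A call has 1 to 12 rows; each row is the pose to reach, as a shift and turn from the pose commanded when the call began, along the tool's axes at that moment; what a row does not reach only later rows make up. A row lasts 1/12 s, in which the tool goes at most 41.7 mm and 7.16 degrees, less where a joint would pass 70% of its speed; a pose out of reach is approached as far as the arm can. A call with a gripper value outside its range is refused whole. The fingers move at their own pace and stop on an object; the grip force is fixed at half the most. Time passes only in rows, so rows that repeat a pose let the fingers close. It gives the time, the measured TCP pose, the force, the opening and the grip force at its end, in the units of the state.
- arm.get_state(): the state, without advancing time (a new reading comes with each control period).
- optics.get_image(name): name is "scene" or "side" or "wrist"; returns the picture (400x640x3 uint8, red, green, blue); there is no depth.
- optics.camera_info(name): a dict with "fov_y" (degrees; the focal length in pixels is half the picture's height over the tangent of half this angle, whatever the lens; pixels are square), "cx", "cy" (the principal point, pixels), "R" (3x3) and "t" (3): a world point X has camera coordinates R X + t; the wrist camera has in their place "tool_from_camera" (4x4, takes a point from camera to tool coordinates, whose origin is the TCP and whose axes are the flange's). Camera axes: x right, y down, z forward; pixel columns grow to the right and rows downward; lengths in mm; the calibration is good to about 2 mm. The wrist camera is an equidistant fisheye: a pixel r from the principal point sees the ray r / f radians off the axis. A picture is of the moment at which its call begins: read the wrist's pose just before it. camera_info takes no time and is no camera call.
- hand_in(): hands the job in; it is judged then, once.
Trained networks look in the newest picture that a camera, given by its name, has taken for a name from the list of things; names that differ only in an ending like _2 or _b are one class to them, and where a whole thing is asked for, a point or a joint stands for the part that bears it (a point fixed in the world has none). Each returns a list of dicts, best first, with "p" (0 to 1); they miss things now and then, are a little off and sometimes report something else, mostly with a low value. They report only what shows in the picture. A call takes as long as a camera call.
- optics.look_for(camera, target): "at" ([column, row] in pixels, amid what is visible of it).
- optics.regions_of(camera, target): "mask" (400x640 bool, what is visible of it) and "at" ([column, row] in pixels, amid what is visible of it).
The state is a dict: "time": time; "joint_pos": joint angles; "qd": joint speeds; "joint_efforts": joint torques, N m; "position": TCP position; "ee_rot": TCP orientation; "contact_force": force on the tool from outside, world axes, zero at the start; "ft_torque": the same for the moment, N m; "gripper_width": finger opening in mm; "finger_force": force on a finger pad.
Only numpy, scipy, OpenCV 4.12 (cv2) and the standard library are available. Lean on these libraries where they do the work, as an engineer would, in place of code of your own. Each camera call takes 0.05 s, during which the arm holds its last target. There are 200 camera calls.

TASK

The kettle was set down off-centre on the three pot rests of the charcoal jiko and hangs out over one of the gaps. Centre it on the jiko with light taps or nudges of the fingertips, low on its side so that it does not tip or fall off; do not pinch, lift or carry it. Leave the other things on the bench where they are.

Things in the scene. Friction and masses are not known exactly. Their poses are not given: they have to be found in the camera images.
- kettle: Loose aluminium kettle, 0.5 to 0.9 kg. Origin: centre of its flat underside, on the axis of its round body; z up. Underside 156 mm across; widest part an upright band 172 mm across, 10 to 36 mm above the underside; the shoulder slopes in to the lid, 90 mm across, 80 mm up; black knob on the axis, top at 109 mm. Slides with friction 0.5 to 0.7; pushed higher than 40 mm up it may tip.
- spout (a point): Mouth of the kettle's spout, 130 mm from the kettle's axis along its +x, 85 mm above its underside.
- handle (a point): Outermost part of the kettle's black loop handle, 130 mm from the kettle's axis along its -x (16 mm thick, 26 to 90 mm above the underside).
- jiko: Waisted sheet-metal charcoal stove with a clay liner, fixed on the bench, 255 mm across at the rim, rim 198 mm high. Origin: on its upright axis at bench level; z up. Two side handles along its +y and -y, out to 160 mm from the axis, at most 167 mm high; small air door near the foot on its -x side. The kettle starts 16 to 22 mm off, roughly along the jiko's +x, spout and handle roughly across that.
- rests (a point): Centre of the three pot rests: on the jiko's axis, 215 mm above the bench, level with the rests' rounded tips that carry the kettle's underside. The kettle's origin belongs here. The rests are steel wire loops that rise inwards from the rim at 60, 180 and 300 degrees about z from the jiko's +x; their tips lie 54 mm from the axis.
- spice_jar: Bystander: closed glass spice jar, 52 mm across, 95 mm tall, on the bench close to the jiko. Origin: centre of its underside.
- mug: Bystander: white ceramic mug, 78 mm across, 78 mm tall, on the bench close to the jiko. Origin: centre of its underside.
- bowl: Bystander: white ceramic bowl, 156 mm across, 62 mm tall, on the bench. Origin: centre of its underside.
- spoon1: Bystander: stainless steel spoon, 190 mm long, lying on the bench. Origin: under its middle.
- spoon2: Bystander: stainless steel spoon, 190 mm long, lying on the bench. Origin: under its middle.
- pot_lid: Bystander: round metal pot lid with a knob, 160 mm across, 40 mm high, lying on the bench. Origin: centre of its underside.
- colander: Bystander: orange plastic colander, 236 mm across its rim, 98 mm tall, two loop handles, standing on the bench. Origin: centre of its underside.

How it is judged (in metres and radians):
At the end, for the whole second after the job is handed in: The kettle stands at rest and level on all three pot rests, its axis within 7 mm of the jiko's axis (horizontal distance between kettle and rests below 0.007 m and angle between kettle's own z axis and vertical below 0.03 rad and z of kettle in the frame of jiko between 0.211 and 0.219 m and linear speed of kettle below 0.02 m/s); the robot touches nothing.
It fails at once if the kettle tips by more than about 7 degrees or falls off the rests (angle between kettle's own z axis and vertical above 0.12 rad or z of kettle in the frame of jiko below 0.2 m).
It fails at once if the kettle is lifted off the rests (z of kettle in the frame of jiko above 0.225 m).
It fails at once if the kettle is pinched, or hit or pushed harder than 25 N (contact force between the fingers and kettle above 25 N).
It fails at once if the arm or the body of the gripper, instead of the fingers, pushes the kettle (contact force between the arm and kettle above 10 N).
It fails at once if another thing on the bench is moved by more than 15 mm (distance of any of spice_jar, mug, bowl, spoon1, spoon2, pot_lid, colander from where it was at the start of the episode above 0.015 m).
It also fails if it takes over 51 s, if anything falls off the work surface, if the arm or the gripper's body presses on something with over 40 N, if the wrist force passes 120 N, or if a joint passes its speed limit or range.

## Working session

There is one attempt and no reset: what is moved stays moved. The work goes in short steps, Python scripts to look and compute and a tool call to move; the robot and the scene stay as the last step left them, time stands still between calls to the robot, and variables do not carry over. Pictures are saved under pics/ and viewed, at most 10 in all, crops included, and the job is handed in when it is done.

Besides the shell and the picture viewer there is one more tool, called by a JSON object that holds its "op" and its "data", one argument or row to a line. servo_tool: Moves the arm, as the interface text tells. Its arguments: {"type":"object","properties":{"deltas":{"type":"array"}},"required":["deltas"]}

```bash
mkdir -p pics; cat > h.py <<'E'
import numpy as np, cv2
from station import arm, optics
def info(c): return optics.camera_info(c)
def proj(c,X):
    i=info(c);f=200/np.tan(np.radians(i["fov_y"]/2));p=np.array(i["R"])@np.array(X,float)+np.array(i["t"]);return np.array([i["cx"]+f*p[0]/p[2],i["cy"]+f*p[1]/p[2]])
def ray(c,uv):
    i=info(c);f=200/np.tan(np.radians(i["fov_y"]/2));R=np.array(i["R"]);d=R.T@np.array([(uv[0]-i["cx"])/f,(uv[1]-i["cy"])/f,1]);return -R.T@np.array(i["t"]),d/np.linalg.norm(d)
def atz(c,uv,z):
    o,d=ray(c,uv);return o+d*(z-o[2])/d[2]
def snap(c,n):
    im=optics.get_image(c);cv2.imwrite(f"pics/{n}.png",im[:,:,::-1]);return im
E
python3 - <<'E'
from h import *
s=snap("scene","a");d=snap("side","b")
cv2.imwrite("pics/ab.png",np.vstack([s,d])[:,:,::-1][::1])
np.set_printoptions(precision=1,suppress=True)
for c in("scene","side"):
    i=info(c);print(c,i["fov_y"],ray(c,(320,200)))
    for t in("kettle","jiko","spout","handle","spice_jar","mug","bowl","colander"):
        r=optics.look_for(c,t);print(t,[(x["at"],round(x["p"],2)) for x in r[:2]])
print(arm.get_state())
E
```

```text
scene 43.07511581102137 (array([1206.4, -727.4, 1508.5]), array([-0.4,  0.4, -0.8]))
kettle [([311.7, 197.6], 0.81)]
jiko [([319.8, 225.8], 0.91)]
spout [([309.8, 197.0], 0.66)]
handle [([306.7, 195.4], 0.83)]
spice_jar [([364.3, 266.2], 0.55)]
mug [([304.8, 171.2], 0.58)]
bowl [([410.4, 169.7], 0.86), ([219.1, 289.6], 0.35)]
colander [([257.0, 322.9], 0.82), ([322.9, 229.0], 0.23)]
side 56.15903867241115 (array([193.3, 710.2, 821.8]), array([ 0.4, -0.7, -0.6]))
kettle [([351.3, 180.9], 0.96)]
jiko [([338.2, 224.4], 0.7), ([380.2, 290.5], 0.58)]
spout [([350.8, 180.5], 0.64)]
handle [([409.1, 194.7], 0.56)]
spice_jar [([279.9, 210.3], 0.57)]
mug [([379.1, 288.9], 0.9)]
bowl []
colander [([374.8, 151.1], 0.86)]
{'time': 0.9, 'joint_pos': array([-66.1,  15.1,  91.9,   0. ,  73. ,  -2.1]), 'qd': array([ 0. ,  0.1,  0. , -0. ,  0.1,  0.1]), 'joint_efforts': array([  0. , -51.5, -36.8,  -0. ,   0. ,   0. ]), 'position': array([ 295.9, -606.7,  231.3]), 'ee_rot': array([180.,   0.,  26.]), 'contact_force': array([-0.2, -1. ,  0.2]), 'ft_torque': array([ 0.,  0., -0.]), 'finger_force': 0.0, 'gripper_width': 85.11041013454269}
```

View pics/a.png

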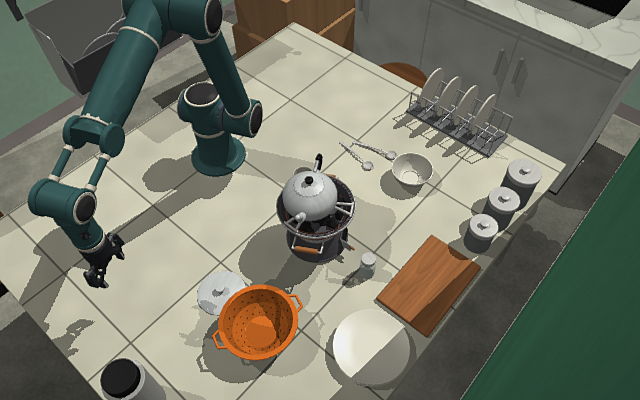

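View pics/b.png

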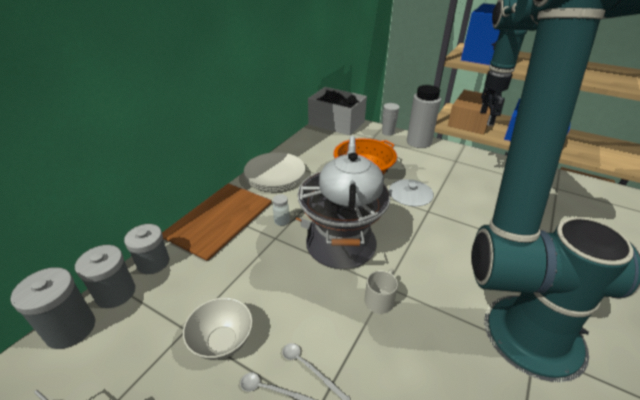

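The scene view has the kettle at about (310,195) with the spout at (298,218) and the handle at (318,160). In the side view the kettle is at (351,182) and the jiko rim around (343,197). I'll enlarge both to get edges.

```bash
python3 - <<'E'
from h import *
a=cv2.imread("pics/a.png")[145:270,255:375];b=cv2.imread("pics/b.png")[130:270,285:405]
k=lambda x:cv2.resize(x,(400,int(400*x.shape[0]/120)),interpolation=cv2.INTER_CUBIC)
a=k(a);b=k(b);a=cv2.copyMakeBorder(a,0,len(b)-len(a),0,0,cv2.BORDER_CONSTANT)
cv2.imwrite("pics/c.png",np.hstack([a,b]))
for c in("scene","side"):
    optics.get_image(c)
    for t in("kettle","jiko"):
        r=optics.regions_of(c,t)
        for q,x in enumerate(r[:1]):
            ys,xs=np.where(x["mask"]);print(c,t,x["p"],xs.min(),xs.max(),ys.min(),ys.max(),len(xs));np.save(f"m_{c}_{t}.npy",x["mask"])
E
```

```text
scene kettle 0.88 282 336 153 222 2350
scene jiko 0.97 276 355 174 262 3465
side kettle 0.93 319 383 136 207 2784
side jiko 0.65 298 389 171 268 5236
```

View pics/c.png

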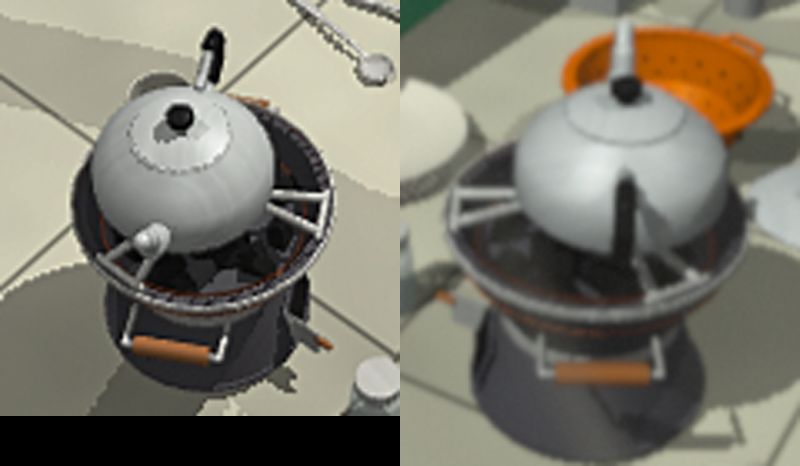

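```bash
cat >> h.py <<'E'
from scipy.optimize import least_squares
th=np.linspace(0,2*np.pi,180)
def circ(c,x,y,r,z): return np.array([proj(c,(x+r*np.cos(t),y+r*np.sin(t),z)) for t in th])
KC=[(78,215),(86,225),(86,251),(45,295)]
def cols(c,x,y,cs):
    p=np.vstack([circ(c,x,y,*k) for k in cs]);return p[:,0].min(),p[:,0].max()
def fit(obs,cs,x0):
    f=lambda v:np.concatenate([np.array(cols(c,*v,cs))-o for c,o in obs.items()])
    s=least_squares(f,x0,diff_step=1e-3);return s.x,s.fun
E
python3 - <<'E'
from h import *
np.set_printoptions(precision=1,suppress=True)
j=fit({"scene":(276.3,355.3),"side":(298.2,389.5)},[(127.5,198)],(600,0));print("jiko",j)
k=fit({"scene":(282.3,337),"side":(319.3,383.2)},KC,(600,0));print("kettle",k,k[0]-j[0])
ctr=lambda u,v,ox,oy:(ox+u/3.3333-.35,oy+v/3.3333-.35)
print("knob scene",atz("scene",ctr(180,117,255,145),317),"side",atz("side",ctr(226,89,285,130),317))
# features: rests -x outer corners, handles, spout
for n,c,uv,z in [("spout","scene",ctr(152,232,255,145),298),("spout","side",ctr(225,28,285,130),300),("hdl","scene",ctr(215,38,255,145),300),("jh-front","scene",ctr(172,350,255,145),160),("jh-front","side",ctr(202,373,285,130),160),("rest-x","scene",ctr(330,208,255,145),200),("rest-x","side",ctr(53,210,285,130),200)]:
    print(n,c,atz(c,uv,z))
for n,z in(("mug",40),("spice_jar",50)):
    for c in("scene","side"):
        r=optics.look_for(c,n);print(n,c,atz(c,r[0]["at"],z))
E
```

```text
Traceback (most recent call last):
  File "h.py", line 20, in fit
    s=least_squares(f,x0,diff_step=1e-3);return s.x,s.fun
  File "h.py", line 19, in <lambda>
    f=lambda v:np.concatenate([np.array(cols(c,*v,cs))-o for c,o in obs.items()])
                                        ~~~~^^^^^^^^^
  File "h.py", line 17, in cols
    p=np.vstack([circ(c,x,y,*k) for k in cs]);return p[:,0].min(),p[:,0].max()
                 ~~~~^^^^^^^^^^
  File "h.py", line 14, in circ
    def circ(c,x,y,r,z): return np.array([proj(c,(x+r*np.cos(t),y+r*np.sin(t),z)) for t in th])
                                          ~~~~^^^^^^^^^^^^^^^^^^^^^^^^^^^^^^^^^^^
  File "h.py", line 5, in proj
    i=info(c);f=200/np.tan(np.radians(i["fov_y"]/2));p=np.array(i["R"])@np.array(X,float)+np.array(i["t"]);return np.array([i["cx"]+f*p[0]/p[2],i["cy"]+f*p[1]/p[2]])
  File "h.py", line 3, in info
    def info(c): return optics.camera_info(c)
                        ~~~~~~~~~~~~~~~~~~^^^
ValueError: time passes only in moves, steps and waits
```

```bash
sed -i 's/^def info.*/_c={}\ndef info(c):\n    if c not in _c: _c[c]=optics.camera_info(c)\n    return _c[c]/' h.py
cat > m.py <<'E'
from h import *
np.set_printoptions(precision=1,suppress=True)
j=fit({"scene":(276.3,355.3),"side":(298.2,389.5)},[(127.5,198)],(600,0));print("jiko",j)
k=fit({"scene":(282.3,337),"side":(319.3,383.2)},KC,(600,0));print("kettle",k,k[0]-j[0])
ctr=lambda u,v,ox,oy:(ox+u/3.3333-.35,oy+v/3.3333-.35)
print("knob scene",atz("scene",ctr(180,117,255,145),317),"side",atz("side",ctr(226,89,285,130),317))
for n,c,uv,z in [("spout","scene",ctr(152,232,255,145),298),("spout","side",ctr(225,28,285,130),300),("hdl","scene",ctr(215,38,255,145),300),("jh-front","scene",ctr(172,350,255,145),160),("jh-front","side",ctr(202,373,285,130),160),("rest-x","scene",ctr(330,208,255,145),200),("rest-x","side",ctr(53,210,285,130),200)]:
    print(n,c,atz(c,uv,z))
print("mug",atz("side",(380,285),40),"jar",atz("scene",(367,263),50))
E
python3 m.py
```

```text
jiko (array([550.3, -35. ]), array([-0.7,  0.1, -1.1,  0.6]))
kettle (array([533.6, -42.1]), array([-0.3,  0.1, -0.5,  0.4])) [-16.7  -7.1]
knob scene [533.5 -42.7 317. ] side [532.9 -40.5 317. ]
spout scene [ 590.5 -143.5  298. ]
spout side [ 589.  -154.1  300. ]
hdl scene [484.7  60.2 300. ]
jh-front scene [ 624.6 -163.   160. ]
jh-front side [474.4  97.4 160. ]
rest-x scene [650.7  34.8 200. ]
rest-x side [650.1  27.9 200. ]
mug [373.5  83.2  40. ] jar [762.3 -24.8  50. ]
```

{"op": "servo_tool", "data": {
  "deltas": [
    [[1.3,-1.7,0],[0,0,0],-1],
    [[4,-5.2,0],[0,0,0],-1],
    [[6.6,-8.6,0],[0,0,0],-1],
    [[9.2,-12,0],[0,0,0],-1],
    [[11.8,-15.5,0],[0,0,0],-1],
    [[14.4,-19,0],[0,0,0],-1],
    [[17,-22.4,0],[0,0,0],-1],
    [[19.6,-25.8,0],[0,0,0],-1],
    [[22.2,-29.2,0],[0,0,0],-1],
    [[24.8,-32.5,0],[0,0,0],-1],
    [[27,-35.5,0],[0,0,0],-1],
    [[28.5,-37.5,0],[0,0,0],-1]
  ]
}}

```text
time: 2.2
position: [387.6, -142.1, 231.6]
ee_rot: [180.0, -0.1, 26.0]
contact_force: [1.3, -0.3, 0.6]
gripper_width: -0.1
finger_force: 0.0
```

{"op": "servo_tool", "data": {
  "deltas": [
    [[1,-1.3,0],[0,0,0],-1],
    [[2,-2.5,0.1],[0,0,0],-1],
    [[2.9,-3.7,0.3],[0,0,0],-1],
    [[2.9,-3.7,0.3],[0,0,0],-1],
    [[2.9,-3.7,0.3],[0,0,0],-1],
    [[2.9,-3.7,0.3],[0,0,0],-1]
  ]
}}

```text
time: 2.7
position: [397.5, -99.1, 228.5]
ee_rot: [180.0, 0.0, 26.0]
contact_force: [0.4, -0.9, -0.4]
gripper_width: -0.0
finger_force: 0.0
```

```bash
python3 - <<'E'
from h import *
np.set_printoptions(precision=2,suppress=True)
s=arm.get_state();print({k:s[k] for k in("time","position","ee_rot","contact_force","gripper_width")})
w=snap("wrist","w1");print(optics.camera_info("wrist"))
a=snap("scene","a2");b=snap("side","b2")
k=lambda x:cv2.resize(x,(400,400),interpolation=cv2.INTER_CUBIC)
im=np.hstack([k(a[140:270,250:380]),k(b[130:260,285:415])])
cv2.imwrite("pics/d.png",im[:,:,::-1])
E
```

```text
{'time': 2.7, 'position': array([397.52, -99.12, 228.47]), 'ee_rot': array([179.96,   0.  ,  26.02]), 'contact_force': array([ 0.39, -0.91, -0.4 ]), 'gripper_width': -0.04673293770915507}
{'fov_y': 65.70646984690485, 'cx': 322.33637794092016, 'cy': 196.4351456063852, 'tool_from_camera': array([[  -0.  ,   -0.96,   -0.28,   71.61],
       [   1.  ,   -0.  ,   -0.  ,    0.53],
       [   0.  ,   -0.28,    0.96, -141.83],
       [   0.  ,    0.  ,    0.  ,    1.  ]])}
```

View pics/d.png

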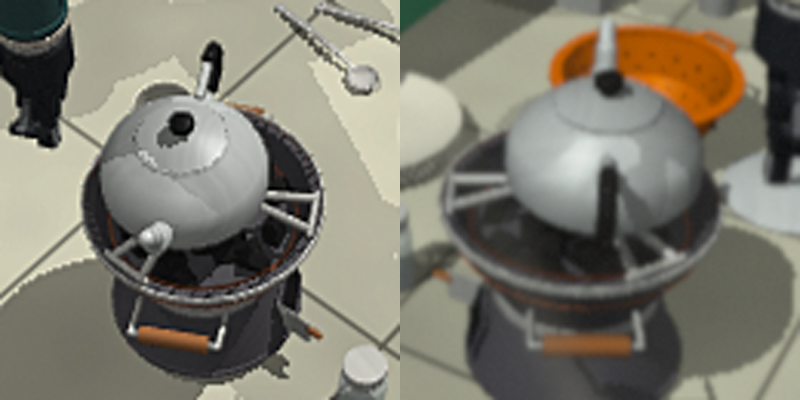

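View pics/w1.png

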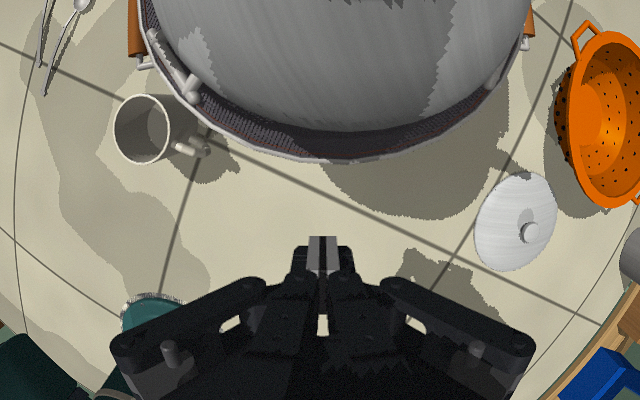

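The TCP is staged about 50 mm short of the kettle (the wrist view has the kettle edge near (350,132), the rim edge near (350,162), and the fingertips at (322,240)). I'll use the wrist masks to refine the offset.

```bash
cat >> h.py <<'E'
from scipy.spatial.transform import Rotation as Ro
def wproj(P,s):
    i=info("wrist");T=np.array(i["tool_from_camera"]);Rt=Ro.from_euler("xyz",s["ee_rot"],degrees=True).as_matrix()
    p=(P-np.array(s["position"]))@Rt;p=(p-T[:3,3])@T[:3,:3]
    f=200/np.tan(np.radians(i["fov_y"]/2));a=np.arctan2(np.hypot(p[:,0],p[:,1]),p[:,2]);q=p[:,:2]/np.hypot(p[:,0],p[:,1])[:,None]
    return np.array([i["cx"],i["cy"]])+f*a[:,None]*q
def wlow(xy,cs,s,u):
    o=[]
    t=np.linspace(0,2*np.pi,1440)
    for r,z in cs:
        P=np.c_[xy[0]+r*np.cos(t),xy[1]+r*np.sin(t),0*t+z];q=wproj(P,s);d=np.abs(q[:,0][:,None]-u)<2.5
        o.append(np.where(d,q[:,1][:,None],-1e3).max(0))
    return np.max(o,0)
def wfit(mask,cs,s,u,x0):
    v=np.array([np.where(mask[:,c])[0].max() if mask[:,c].any() else np.nan for c in u])+.5
    k=~np.isnan(v);u=u[k];v=v[k]
    r=least_squares(lambda x:wlow(x,cs,s,u)-v,x0,diff_step=2e-3,loss="soft_l1");return r.x,wlow(r.x,cs,s,u)-v
def wmeasure(uk=np.arange(230,470,8),uj=np.arange(230,470,8)):
    s=arm.get_state();im=optics.get_image("wrist")
    mk=optics.regions_of("wrist","kettle")[0]["mask"];mj=optics.regions_of("wrist","jiko")[0]["mask"]
    k=wfit(mk,KC,s,uk,(540,-40));j=wfit(mj|mk,[(127.5,198)],s,uj,(550,-35));return k,j
E
python3 - <<'E'
from h import *
np.set_printoptions(precision=1,suppress=True)
k,j=wmeasure();print("kettle",*k);print("jiko",*j);print(k[0]-j[0])
E
```

```text
Traceback (most recent call last):
  File "h.py", line 43, in wmeasure
    mk=optics.regions_of("wrist","kettle")[0]["mask"];mj=optics.regions_of("wrist","jiko")[0]["mask"]
                                                         ~~~~~~~~~~~~~~~~~~~~~~~~~~~~~~~~~^^^
IndexError: list index out of range
```

```bash
python3 - <<'E'
from h import *
np.set_printoptions(precision=1,suppress=True)
s=arm.get_state();im=optics.get_image("wrist")
mk=optics.regions_of("wrist","kettle")[0]["mask"];r=optics.regions_of("wrist","jiko");print(len(r))
np.save("mk.npy",mk)
print(wfit(mk,KC,s,np.arange(230,470,8),(540,-40)))
o=cv2.resize(im[0:200,120:540],(798,380),interpolation=cv2.INTER_CUBIC)[:,:,::-1].copy()
# overlay predicted outlines
t=np.linspace(0,2*np.pi,1440)
for xy,cs in(((550.3,-35),[(127.5,198)]),((533.6,-42.1),KC)):
    for rr,z in cs:
        q=wproj(np.c_[xy[0]+rr*np.cos(t),xy[1]+rr*np.sin(t),0*t+z],s)
        for p in (q-[120,0])*1.9: cv2.circle(o,(int(p[0]),int(p[1])),0,(0,0,255),-1)
cv2.imwrite("pics/e.png",o)
E
```

```text
2
(array([535.7, -42.4]), array([ 1. ,  0.8,  0.7,  1. ,  1. , -1.3, -0.8, -0.8,  0.1, -0.4, -0.2,
        0.8, -1.4, -0.9, -1.6, -1.6, -0.7, -0.2, -0.8, -0.7,  0. ,  0.5,
        0.9, -0.2,  1.1,  0.5,  0.2,  0.7,  2.5,  0.9]))
```

View pics/e.png

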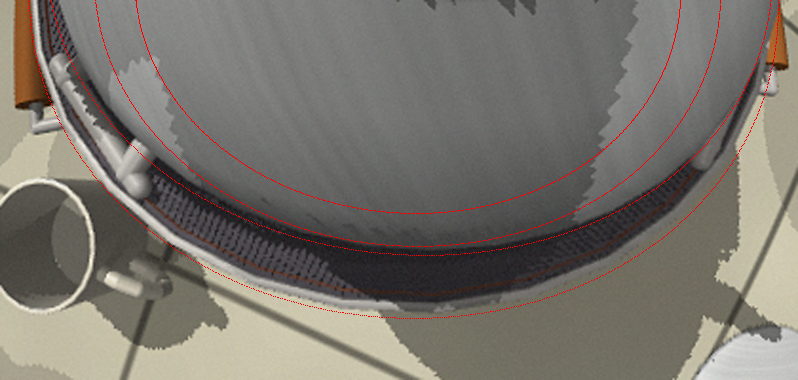

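{"op": "servo_tool", "data": {
  "deltas": [
    [[0.5,0.2,0],[0,0,0],-1],
    [[1.5,0.5,0],[0,0,0],-1],
    [[2.5,0.9,0],[0,0,0],-1],
    [[3.3,0.9,0],[0,0,0],-1],
    [[3.8,0.9,0],[0,0,0],-1],
    [[4.0,0.9,0],[0,0,0],-1],
    [[4.2,0.9,0],[0,0,0],-1],
    [[4.3,0.9,0],[0,0,0],-1],
    [[4.4,0.9,0],[0,0,0],-1],
    [[4.5,0.9,0],[0,0,0],-1],
    [[4.6,0.9,0],[0,0,0],-1],
    [[4.7,0.9,0],[0,0,0],-1]
  ]
}}

```text
time: 4.15
position: [443.6, -86.2, 228.4]
ee_rot: [180.0, -0.0, 26.0]
contact_force: [0.3, -0.1, 0.3]
gripper_width: 0.2
finger_force: 0.0
```

{"op": "servo_tool", "data": {
  "deltas": [
    [[0.1,0,0],[0,0,0],-1],
    [[0.2,0,0],[0,0,0],-1],
    [[0.3,0,0],[0,0,0],-1],
    [[0.4,0,0],[0,0,0],-1],
    [[0.5,0,0],[0,0,0],-1],
    [[0.6,0,0],[0,0,0],-1]
  ]
}}

```text
time: 4.65
position: [447.7, -84.2, 228.1]
ee_rot: [-180.0, 0.2, 26.0]
contact_force: [-7.2, -4.0, 3.0]
gripper_width: -0.1
finger_force: 3.6
```

{"op": "servo_tool", "data": {
  "deltas": [
    [[0.1,0,0],[0,0,0],-1],
    [[0.2,0,0],[0,0,0],-1],
    [[0.3,0,0],[0,0,0],-1],
    [[0.4,0,0],[0,0,0],-1],
    [[0.5,0,0],[0,0,0],-1],
    [[0.6,0,0],[0,0,0],-1],
    [[0.7,0,0],[0,0,0],-1],
    [[0.8,0,0],[0,0,0],-1]
  ]
}}

```text
time: 5.32
position: [454.5, -80.9, 228.2]
ee_rot: [-180.0, 0.3, 26.0]
contact_force: [-7.3, -3.1, 3.8]
gripper_width: 0.3
finger_force: 3.8
```

```bash
cat > q.py <<'E'
from h import *
import sys
np.set_printoptions(precision=1,suppress=True)
obs={}
for c in("scene","side"):
    optics.get_image(c);m=optics.regions_of(c,"kettle")[0]["mask"]
    ys,xs=np.where(m);obs[c]=(xs.min()+.3,xs.max()+.7)
k=fit(obs,KC,(540,-40));print("ext kettle",k,obs)
s=arm.get_state();optics.get_image("wrist");r=optics.regions_of("wrist","kettle")
print(s["position"],s["contact_force"],s["time"])
w=wfit(r[0]["mask"],KC,s,np.arange(200,450,8),(540,-40));print("wrist kettle",w[0],np.abs(w[1]).mean())
E
python3 q.py
```

```text
ext kettle (array([538.2, -35.7]), array([-0.8,  0.9, -0.2,  0.3])) {'scene': (np.float64(285.3), np.float64(338.7)), 'side': (np.float64(316.3), np.float64(380.7))}
[455.  -80.6 228.2] [-5.4 -2.1  2.6] 5.5167
wrist kettle [542.3 -39. ] 0.35184904832294794
```

```bash
python3 - <<'E'
from h import *
np.set_printoptions(precision=1,suppress=True)
s={"position":[397.5,-99.1,228.5],"ee_rot":[179.96,0,26.02]}
P=np.array([(420,311),(350,303),(270,283),(190,247),(130,205),(70,135),(560,290),(640,250)])/1.9+[120,0]
for z,rr in((198,127.5),(194,127.5),(198,125)):
    f=lambda x:[np.interp(0,[0],[0])+ (lambda q:(np.hypot(*(q-p).T)).min())(wproj(np.c_[x[0]+rr*np.cos(t),x[1]+rr*np.sin(t),0*t+z],s)) for p in P]
    t=np.linspace(0,2*np.pi,3000)
    r=least_squares(f,(550,-34),diff_step=1e-3);print(z,rr,r.x,r.fun)
E
```

```text
198 127.5 [552.8 -34.4] [0.3 1.2 1.5 0.7 0.6 1.8 1.4 0.6]
194 127.5 [551.7 -34.5] [0.2 1.9 2.  0.9 0.9 2.8 1.6 1.5]
198 125 [550.1 -35.2] [0.3 1.8 2.  1.  0.8 2.7 1.5 1.4]
```

{"op": "servo_tool", "data": {
  "deltas": [
    [[0.1,0,0],[0,0,0],-1],
    [[0.2,0,0],[0,0,0],-1],
    [[0.3,0,0],[0,0,0],-1],
    [[0.4,0,0],[0,0,0],-1],
    [[0.5,0,0],[0,0,0],-1],
    [[0.6,0,0],[0,0,0],-1],
    [[0.7,0,0],[0,0,0],-1],
    [[0.8,0,0],[0,0,0],-1],
    [[0.9,0,0],[0,0,0],-1],
    [[0.95,0,0],[0,0,0],-1],
    [[1.0,0,0],[0,0,0],-1],
    [[1.0,0,0],[0,0,0],-1]
  ]
}}

```text
time: 6.62
position: [463.8, -76.4, 228.3]
ee_rot: [-180.0, 0.2, 26.0]
contact_force: [-6.3, -3.1, 3.2]
gripper_width: -0.1
finger_force: 3.3
```

{"op": "servo_tool", "data": {
  "deltas": [
    [[-0.2,0,0],[0,0,0],-1],
    [[-0.6,0,0],[0,0,0],-1],
    [[-1.5,0,0],[0,0,0],-1],
    [[-3,0,0],[0,0,0],-1],
    [[-4.5,0,0],[0,0,0],-1],
    [[-6,0,0],[0,0,0],-1],
    [[-6.5,0,0],[0,0,0],-1],
    [[-6.5,0,0],[0,0,0],-1],
    [[-6.5,0,0],[0,0,0],-1]
  ]
}}

```text
time: 7.37
position: [407.1, -104.3, 228.5]
ee_rot: [180.0, -0.1, 26.0]
contact_force: [-0.3, -0.1, 0.4]
gripper_width: -0.4
finger_force: 0.0
```

```bash
python3 q.py; python3 - <<'E'
from h import *
a=snap("scene","a3");b=snap("side","b3");w=snap("wrist","w3");s=arm.get_state()
k=lambda x:cv2.resize(x,(400,400),interpolation=cv2.INTER_CUBIC)
def cc(im,c,ox,oy):
    o=k(im[oy:oy+120,ox:ox+120]).copy()
    for (x,y,r,z),col in(((552,-34.3,127.5,198),(255,0,0)),((552,-34.3,86,238),(0,255,0))):
        for p in (circ(c,x,y,r,z)-[ox,oy])*3.333: cv2.circle(o,(int(p[0]),int(p[1])),0,col,-1)
    return o
cv2.imwrite("pics/f.png",np.hstack([cc(a,"scene",255,145),cc(b,"side",285,130)])[:,:,::-1])
o=cv2.resize(w[0:200,120:540],(798,380),interpolation=cv2.INTER_CUBIC)[:,:,::-1].copy()
t=np.linspace(0,2*np.pi,1440)
for rr,z in((127.5,198),(86,225),(86,251)):
    q=wproj(np.c_[552+rr*np.cos(t),-34.3+rr*np.sin(t),0*t+z],s)
    for p in (q-[120,0])*1.9: cv2.circle(o,(int(p[0]),int(p[1])),0,(0,0,255),-1)
cv2.imwrite("pics/g.png",o)
E
```

```text
ext kettle (array([550.3, -34.4]), array([-0.7,  0.1, -1.4,  0.9])) {'scene': (np.float64(288.3), np.float64(342.7)), 'side': (np.float64(313.3), np.float64(375.7))}
[ 407.4 -104.   228.3] [1.  0.9 0.8] 7.5667
wrist kettle [551.6 -34. ] 0.6372125248074418
```

View pics/f.png

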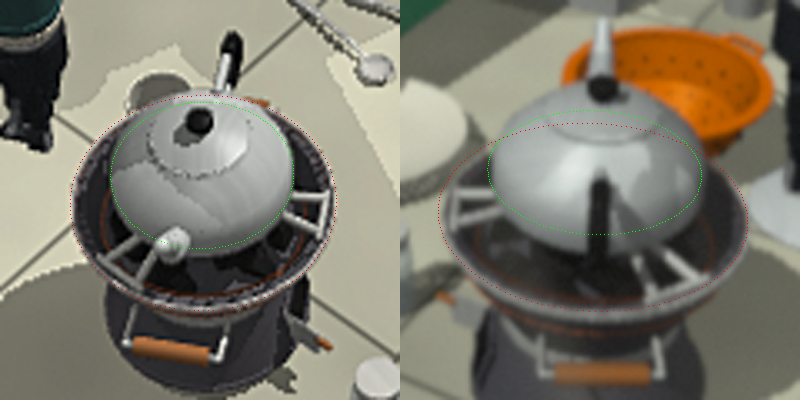

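View pics/g.png

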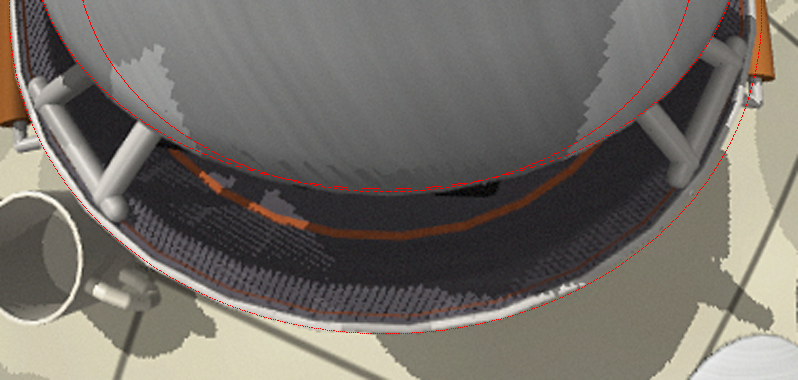

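Both views put the kettle on the rim's centre to about 1 mm: its outline in the scene crop spans (110–293, 175), symmetric inside the rim, and the wrist overlay matches both edges. The arm is clear of everything, so I'm handing in.

```bash
python3 -c "from station import hand_in; print(hand_in())"
```

```text
the job is handed in; nothing more can be done
None
```

The job is handed in: I nudged the kettle about 18 mm back to within about 1 mm of the jiko's axis by my camera measurements, with readings around 8 N during the pushes, and left the arm clear; no verdict came back.

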